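# Bring the cup under the splash guard and hold the ultrasonic horn in it

### The arm

A 7-joint arm with a two-finger parallel gripper is mounted at the origin on a cart in front of the work surface, level with it; the furniture and walls round the work are solid. World frame = base frame: x ahead of the robot, y to its left, z up, the work surface at z = 0. Lengths are in m, angles in rad, forces in N, time in s.
With the tool pointing down it reaches from about 0.35 to 0.9 m from the base axis. Payload 19.9 kg.
Tool frame: the origin (TCP) lies between the finger pads; the fingertips stand 19 mm ahead of it and the grasp point (between the pads) is the TCP; z points along the fingers, y is the direction in which the jaws open and shut (so a half turn about z gives the same grasp; the last joint's range is limited). The gripper opens to 94 mm and grips with 3 to 60 N. Pads are 16 mm wide; open, the fingers measure 119 mm over their backs; the gripper's body (75 mm by 177 mm) begins 78 mm behind the grasp point.
Start: joints at [1.242, 0.417, -0.01, 1.614, 0.005, 1.111, -0.053], TCP at [0.177, -0.599, 0.185] pointing down, gripper open.
Joint ranges: [-2.81, 2.81], [-0.39, 2.02], [-1.27, 1.25], [0.06, 2.57], [-1.19, 4.33], [0.19, 2], [-2.82, 2.82]. Speed limits (rad/s): [1.89, 1.89, 2.39, 2.39, 3.01, 3.01, 3.01].

### API

Orientations are given as a 3x3 rotation matrix whose columns are the frame's x, y, z axes.
In Python, from rig import robot gives the robot as it stands. Calls block until the motion is done:
- robot.move_ptp(position, orientation): joint-space move of the TCP to a pose.
- robot.move_linear(position, velocity=0.15, frame=None, threshold=None): straight line of the TCP; frame=None keeps the orientation; velocity is the mean speed in m/s. With threshold (N) it stops when the force on the tool has changed by that much, and returns True; else False.
- robot.goto_joints(angles): joint-space move.
- robot.gripper_to(opening): finger opening in m; the grip force is fixed at half the most; returns when the fingers have stopped.
- robot.pause(seconds).
- robot.ik(position, orientation): joint angles nearest the present ones, or None.
- robot.get_state(): the state.
- robot.grab_frame(name): name is "scene" or "top" or "wrist"; returns the picture (480x640x3 uint8, red, green, blue); there is no depth.
- robot.camera_info(name): a dict with "fx", "fy", "cx", "cy" (pixels), "rvec" (rotation vector, rad) and "tvec" (3), from world to camera coordinates, as OpenCV has them. Camera axes: x right, y down, z forward; pixel columns grow to the right and rows downward; lengths in m; the calibration is good to about 2 mm. The wrist camera is an equidistant fisheye: a pixel r from the principal point sees the ray r / f radians off the axis. A picture is of the moment at which its call begins: read the wrist's pose just before it. camera_info takes no time and is no camera call; for the wrist camera it gives the pose at the moment of the call.
A pose or a line that the arm cannot do raises robot.PlanningError and nothing moves.
- robot.sign_off(): hands the job in, once; it reports no verdict.
The state is a dict: "time": time; "qpos": joint angles; "joint_vel": joint speeds; "effort": joint torques, N m; "ee_pos": TCP position; "tool_rot": TCP orientation; "force": force on the tool from outside, world axes, zero at the start; "moment": the same for the moment, N m; "opening": finger opening in m.
Only numpy, scipy, OpenCV 4.12 (cv2) and the standard library are available. Lean on these libraries where they do the work, as an engineer would, in place of code of your own. Each camera call takes 0.05 s, during which the arm holds its last target. There are 200 camera calls.

### The job

On the cold plate, slide the steel cup, flat on the plate and never lifted, from the ring it stands on to the centre of the other ring, under the splash guard. Then take the ultrasonic handpiece out of its stand, lower its thin horn down through the hole in the guard without letting it touch the guard or the cup, and finish still holding it there, upright and at rest, with the horn centred in the hole and its tip about 15 mm above the cup's floor. Leave the other things on the bench where they are.

Things in the scene. Friction and masses are not known exactly. Their poses are not given: they have to be found in the camera images.
- cold_plate: White low box with a bare aluminium top, 170 (x) x 280 (y) x 35 mm, fixed to the bench. Origin: centre of its underside; its top is 35 mm above. Two pairs of fine engraved circles (outer diameter 84 mm) mark the two places for a cup, centred at x = -20 mm, y = +70 and -70 mm in this frame. One place holds the cup, the splash guard stands over the other; which is which varies.
- cup: Open round steel cup, loose, 0.3 kg (varies), outside diameter 66 mm (69 mm at the lip), 60 mm high, inside diameter 61 mm, floor 4 mm thick; grey bar handle towards its -x. Origin: centre of its underside; z up.
- cup_handle (a point): Point on the cup's handle for gripping, at (-90, 0, 42) mm in the cup's frame. The handle's grey bar runs along the cup's x from 60 to 118 mm out from the cup's axis, 14 mm wide (y) and 12 mm high; nothing is beneath it but the bench and the plate's front edge, which ends about 65 mm from the ring's centre.
- guard: Splash guard, fixed to the plate: grey disc of 72 mm diameter with a white collar on an aluminium arm from a steel rod that stands 85 mm behind (+x of this frame) and ends 130 mm above the plate's top. Origin: on the plate's top, at the centre of the ring, below the hole. The disc's underside is 72 mm above the plate, 12 mm above the cup's lip, so the cup slides in beneath it from the side.
- guard_bore (a point): Centre of the upper mouth of the guard's hole, 86 mm above the plate's top. The hole is upright, 20 mm in diameter and 14 mm long (downwards from this point), in a collar of 29 mm outside diameter.
- handpiece: Cordless ultrasonic handpiece, loose, 0.25 kg (varies), round and straight along its z: from the tip a steel horn 8 mm thick for 87 mm, widening to 14 mm up to 105 mm, then the grip, 32 mm in diameter, from 105 to 205 mm; balanced about 140 mm above the tip. Origin: the horn's tip. It starts upright in its stand, tip 20 mm and top 225 mm above the bench: pass well over it.
- horn_tip (a point): Centre of the horn's lower end; same point as the handpiece's origin.
- horn_root (a point): Point on the axis at the lower end of the grip, 105 mm above the tip.
- stand: Stand of the handpiece, fixed: grey foot 105 x 90 x 14 mm, steel column 48 mm behind (+x) the axis, and a grey ring, outside diameter 47 mm, from 119 to 137 mm above the bench with a ledge at 125 mm for the handpiece's grip. The horn hangs through its 20 mm hole; the rim leaves about 2 mm round the grip. Origin: on the bench below the ring's centre. The handpiece comes out straight upwards.
- amber_bottle: Bystander, loose: brown glass bottle with black cap, 34 mm diameter, 66 mm high. Origin: centre of its underside.
- green_beaker: Bystander, loose: grey-green tumbler, 85 mm across the rim, 108 mm high. Origin: centre of its underside.
- cap_a: Bystander, loose: orange screw cap, 34 mm diameter, 13 mm high. Origin: centre of its underside.
- cap_b: Bystander, loose: a second orange screw cap, 34 mm diameter, 13 mm high. Origin: centre of its underside.
- petri_dish: Bystander, loose: flat reddish petri dish, 57 mm diameter, 4 mm high. Origin: centre of its underside.
Mind the look-alikes: they are no part of the job. There is more than one size of the handpiece; the job needs the larger.

How it is judged:
On the way, in this order (a step that is already met when the one before it is completed fails the run):
1. the cup has been slid, with the handpiece still in its stand, to the ring under the splash guard (horizontal distance between cup and guard_bore below 0.008 m and linear speed of cup below 0.02 m/s and distance of handpiece from where it was at the start of the episode below 0.02 m), for 0.2 s.
2. the handpiece is held above the guard, horn over the hole (horizontal distance between horn_tip and guard_bore below 0.006 m and z of horn_tip in the frame of guard_bore above 0 m and contact force between the fingers and handpiece above 0.5 N), for 0.1 s.
At the end, for the whole second after the job is handed in: Cup flat on the plate within 8 mm of the ring's centre under the guard; handpiece held still by the gripper alone, touching neither guard nor cup, its tip within 3.5 mm and root within 4.5 mm of the hole's axis, the tip 7 to 24 mm above the cup's floor (horizontal distance between cup and guard_bore below 0.008 m and height (world z) of cup below 0.038 m and angle between cup's own z axis and vertical below 0.05 rad and horizontal distance between horn_tip and guard_bore below 0.0035 m and horizontal distance between horn_root and guard_bore below 0.0045 m and z of horn_tip in the frame of cup between 0.011 and 0.028 m and linear speed of handpiece below 0.01 m/s and contact force between the fingers and handpiece above 0.5 N and contact force between handpiece and guard below 0.1 N and contact force between handpiece and cup below 0.1 N); the arm keeps its last pose, push and grip.
It fails at once if the cup was lifted off the plate or left it (height (world z) of cup above 0.04 m or height (world z) of cup below 0.031 m).
It fails at once if the cup was tipped (angle between cup's own z axis and vertical above 0.12 rad).
It fails at once if the handpiece touched the guard (contact force between handpiece and guard above 0.3 N).
It fails at once if the handpiece touched the cup (contact force between handpiece and cup above 0.3 N).
It fails at once if another thing on the bench was moved (distance of any of amber_bottle, green_beaker, cap_a, cap_b, petri_dish from where it was at the start of the episode above 0.03 m).
It also fails if it takes over 72 s, if anything falls off the work surface, if the arm or the gripper's body presses on something with over 40 N, if the wrist force passes 120 N, or if a joint passes its speed limit or range.

## Working session

There is one attempt and no reset: what is moved stays moved. The work goes in short steps, each a Python script; the robot and the scene stay as the last script left them, time stands still between calls to the robot, and variables do not carry over. Pictures are saved under pics/ and viewed, about 8 in all and at most 12, crops included, and the job is handed in when it is done.

```bash
mkdir -p pics; ls; cat > h.py <<'E'
import numpy as np, cv2
from rig import robot
def save(n,img): cv2.imwrite(f'pics/{n}.png',cv2.cvtColor(img,cv2.COLOR_RGB2BGR))
def ray(ci,u,v,fish=False):
    R=cv2.Rodrigues(np.array(ci['rvec'],float))[0];t=np.array(ci['tvec'],float).ravel()
    a=np.array([(u-ci['cx'])/ci['fx'],(v-ci['cy'])/ci['fy']])
    if fish:
        r=np.hypot(*a); d=np.array([*(a/max(r,1e-9)*np.sin(r)),np.cos(r)])
    else: d=np.array([*a,1.])
    return -R.T@t, R.T@(d/np.linalg.norm(d))
def onz(ci,u,v,z,fish=False):
    o,d=ray(ci,u,v,fish); return o+d*(z-o[2])/d[2]
def proj(ci,P,fish=False):
    R=cv2.Rodrigues(np.array(ci['rvec'],float))[0];t=np.array(ci['tvec'],float).ravel()
    p=R@np.array(P,float)+t
    if fish:
        th=np.arctan2(np.hypot(p[0],p[1]),p[2]); k=th/max(np.hypot(p[0],p[1]),1e-9); a=p[:2]*k
    else: a=p[:2]/p[2]
    return np.array([a[0]*ci['fx']+ci['cx'],a[1]*ci['fy']+ci['cy']])
def tri(rays):
    A=sum(np.eye(3)-np.outer(d,d) for o,d in rays); b=sum((np.eye(3)-np.outer(d,d))@o for o,d in rays)
    return np.linalg.solve(A,b)
E
python3 - <<'E'
from h import *
for n in ['scene','top','wrist']:
    save(n+'0',robot.grab_frame(n)); ci=robot.camera_info(n); print(n,ci, ray(ci,320,240,n=='wrist'))
s=robot.get_state();print(s['time'],s['ee_pos'],s['tool_rot'],s['opening'])
E
```

```text
pics
scene {'fx': 606.2918894955227, 'fy': 606.2918894955227, 'cx': 320.2822990896409, 'cy': 241.81499148667007, 'rvec': array([ 1.09417603, -2.05761757,  1.2944758 ]), 'tvec': array([0.30183933, 0.25652195, 0.92913306])} (array([-0.40953189,  0.67024365,  0.63502426]), array([ 0.73137619, -0.52029949, -0.44088242]))
top {'fx': 593.3425976803877, 'fy': 593.3425976803877, 'cx': 321.82897773117355, 'cy': 229.8448711991383, 'rvec': array([ 1.98477729, -2.24711126,  0.23730493]), 'tvec': array([0.08227594, 0.48989135, 1.23532195])} (array([0.2345202 , 0.05864765, 1.30932956]), array([ 0.18728379, -0.02403875, -0.98201167]))
wrist {'fx': 371.64829954431775, 'fy': 371.64829954431775, 'cx': 326.08021002250257, 'cy': 234.35865668676664, 'rvec': array([-2.33351158,  1.74469422,  0.23989424]), 'tvec': array([-0.6248834 , -0.02766495,  0.39134093])} (array([ 0.25237113, -0.5771923 ,  0.38412264]), array([-0.27715758, -0.06435683, -0.95866672]))
0.15 [ 0.17729977 -0.59901163  0.1842635 ] [[ 9.58871983e-01  2.83838694e-01 -3.40380189e-04]
 [ 2.83838886e-01 -9.58871603e-01  8.57394801e-04]
 [-8.30190763e-05 -9.18744987e-04 -9.99999575e-01]] 0.09394623184943468
```

View pics/top0.png

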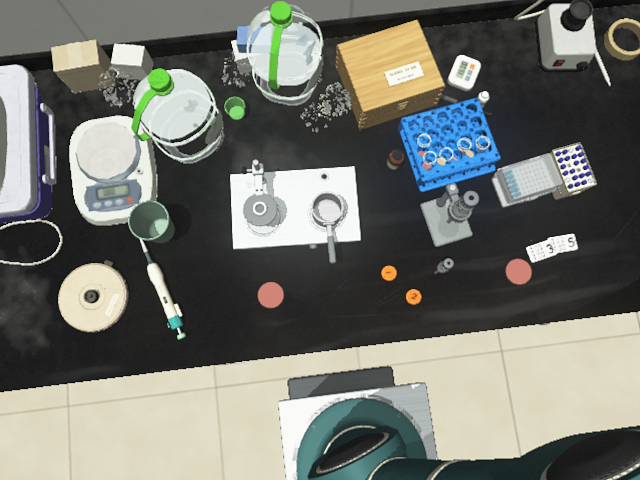

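View pics/scene0.png

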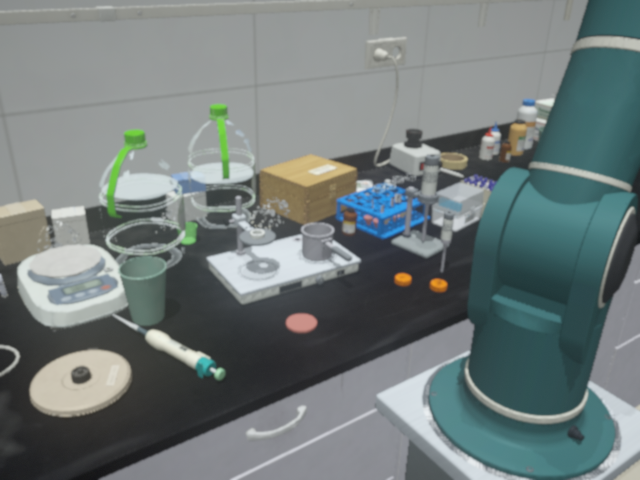

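Top view: the cold plate spans (231–358, 167–248), with the guard disc at (262,209) and the cup at (328,210). The cup's handle runs to (332,260). There are two handpiece candidates. One is in the stand at (462,205) and is tall, with its foot at (446,222). The other is a small upright thing at (445,265). The one in the stand with a foot and column fits the description, and I'll confirm it with an enlarged crop.

```bash
python3 - <<'E'
from h import *
t=cv2.imread('pics/top0.png'); s=cv2.imread('pics/scene0.png')
a=cv2.resize(t[155:285,225:375],None,fx=3,fy=3,interpolation=cv2.INTER_CUBIC)[:390,:400]
b=cv2.resize(t[165:285,400:500],None,fx=3.25,fy=3.25,interpolation=cv2.INTER_CUBIC)[:390]
c=cv2.resize(s[140:290,380:480],None,fx=2,fy=2,interpolation=cv2.INTER_CUBIC)
d=cv2.resize(s[180:310,200:370],None,fx=2,fy=2,interpolation=cv2.INTER_CUBIC)
o=np.zeros((600,800,3),np.uint8)
a=cv2.resize(t[155:275,225:365],None,fx=3,fy=3,interpolation=cv2.INTER_CUBIC); b=cv2.resize(t[165:285,405:505],None,fx=3,fy=3,interpolation=cv2.INTER_CUBIC)
o[:360,:420]=a;o[:360,430:730]=b;o[362:600,:340]=d[:238];o[362:600,430:630]=c[:238]
cv2.imwrite('pics/crop1.png',o)
ci=robot.camera_info('top')
for nm,u,v,z in [('guard',260,208,.121),('cup',328,210,.095),('handle end',332,260,.077),('foot',446,222,.014),('hp top',470,198,.225),('dish',270,295,.004),('cap',389,273,.013),('cap2',414,297,.013),('beaker',152,222,.1),('bottle',395,158,.066),('small',447,265,.1)]: print(nm,onz(ci,u,v,z).round(3))
E
```

```text
guard [0.543 0.144 0.121]
cup [0.528 0.004 0.095]
handle end [0.424 0.009 0.077]
foot [ 0.488 -0.258  0.014]
hp top [ 0.487 -0.259  0.225]
dish [0.375 0.151 0.004]
cap [ 0.39  -0.115  0.013]
cap2 [ 0.331 -0.161  0.013]
beaker [0.546 0.372 0.1  ]
bottle [ 0.633 -0.158  0.066]
small [ 0.381 -0.224  0.1  ]
```

View pics/crop1.png

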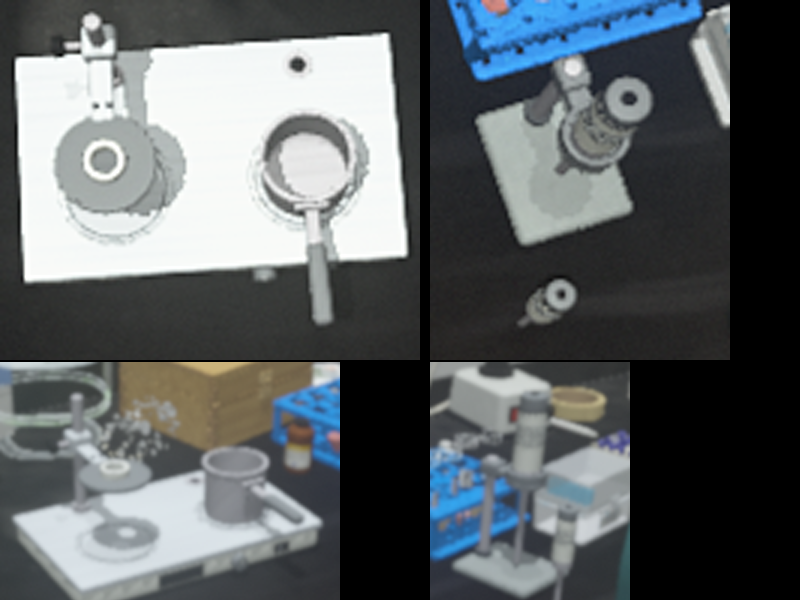

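The larger handpiece is confirmed: it hangs in the ring stand at top pixel (470,198). The shorter look-alike stands free at (445,265). Next I'll take near wrist views of both work areas.

```bash
python3 - <<'E'
from h import *
import json
R=np.array([[1,0,0],[0,-1,0],[0,0,-1.]])
s=robot.get_state()
robot.move_linear([s['ee_pos'][0],s['ee_pos'][1],.40],velocity=.25)
robot.move_ptp([.44,-.25,.42],R); robot.pause(.3)
D={}
def shot(n):
    ci=robot.camera_info('wrist'); im=robot.grab_frame('wrist'); save(n,im)
    D[n]={k:np.array(v).tolist() for k,v in ci.items()}; D[n]['ee']=list(map(float,robot.get_state()['ee_pos']))
shot('w_stand')
robot.move_ptp([.42,.07,.36],R); robot.pause(.3); shot('w_plate')
json.dump(D,open('shots.json','w')); print(robot.get_state()['time'],robot.get_state()['qpos'],D['w_plate'])
a=cv2.imread('pics/w_stand.png');b=cv2.imread('pics/w_plate.png')
cv2.imwrite('pics/w2.png',np.vstack([cv2.resize(a,(400,300)),cv2.resize(b,(400,300))]))
E
```

```text
4.7 [ 0.43644697 -0.07214427 -0.6255645   1.79172682 -0.04292379  1.40863273
 -1.75234187] {'fx': 371.64829954431775, 'fy': 371.64829954431775, 'cx': 326.08021002250257, 'cy': 234.35865668676664, 'rvec': [-2.0732893015284217, 2.0773697738999344, 0.28405582030314697], 'tvec': [0.06978290901246018, 0.3291013641168835, 0.6733911521727547], 'ee': [0.42010834344558956, 0.06968117530084024, 0.359978309360321]}
```

View pics/w_plate.png

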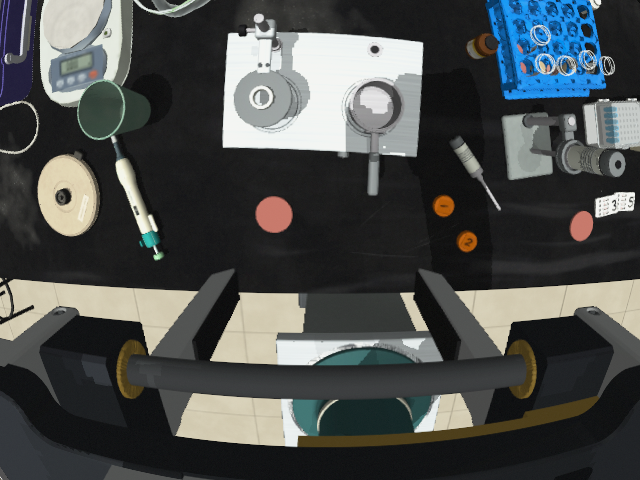

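View pics/w_stand.png

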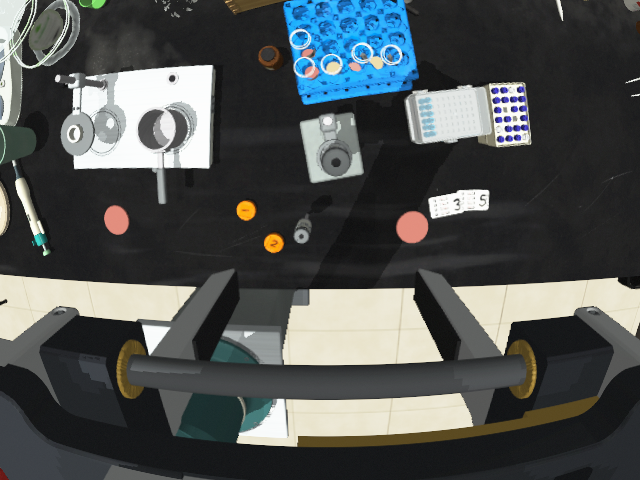

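w_plate: collar at about (262,97), cup lip about (374,102), handle bar (373,160–195) and plate front edge (223,148)–(418,156). w_stand: handpiece top at about (336,160), with its stand foot at (303–363,105–180). The small handpiece is at (302,232). I'll now get sub-pixel centres.

```bash
python3 - <<'E'
from h import *
import json
D=json.load(open('shots.json'))
p=cv2.imread('pics/w_plate.png');s=cv2.imread('pics/w_stand.png')
g=cv2.cvtColor(p,cv2.COLOR_BGR2GRAY)
f=lambda im,x0,y0,w,h,k: cv2.resize(im[y0:y0+h,x0:x0+w],None,fx=k,fy=k,interpolation=cv2.INTER_NEAREST)
o=np.zeros((600,800,3),np.uint8)
o[:330,:330]=f(p,230,65,66,66,5); o[:600,340:700]=f(p,342,70,72,120,5)[:600]
o[335:600,:330]=f(s,303,133,66,53,5)
cv2.imwrite('pics/crop2.png',o)
# collar: bright component in disc
def comp(mask,pt,r=8):
    n,l,st,c=cv2.connectedComponentsWithStats(mask.astype(np.uint8))
    out=[]
    for i in range(1,n):
        if np.hypot(*(c[i]-pt))<r and st[i][4]>15: out.append((c[i].round(2),st[i].tolist()))
    return out
for th in (190,210,225): print(th,comp(g>th,(262,97),6))
b=cv2.cvtColor(s,cv2.COLOR_BGR2GRAY)
print(b[150:172:2,320:352:2])
ci=D['w_plate']
for v in (165,172,179,186):
    row=g[v,355:395].astype(int); ix=np.where(row>70)[0]+355; print(v,ix.min(),ix.max(),onz(ci,(ix.min()+ix.max())/2,v,.083,True).round(4))
col=g[185:205,373];print(col)
for u in (230,250,270,290,310,400):
    c=g[120:175,u]; v=120+np.where(c>150)[0].max()+.5; print(u,v,onz(ci,u,v,.035,True).round(4))
E
```

```text
190 [(array([259.93,  97.01]), [249, 85, 24, 24, 281])]
210 [(array([260.04,  97.24]), [249, 86, 24, 23, 250])]
225 [(array([260.08,  97.24]), [250, 86, 22, 23, 203])]
[[177 139 146  83  59  96 111 114 116 114 105  82  66  83 110 111]
 [162 174 123  76 110 114 121 122 123 121 118 115  98  51  93 113]
 [126 122  66 111 118 121 122 122 121 120 120 118 115 101  81 113]
 [113  81  94 114 118 118 120 120 120 120 118 119 117 112  73 108]
 [ 95  67 107 116 117 119 117  88  64  87 117 117 117 114 100 104]
 [114  70 110 115 117 117  59  46  44  45  93 116 115 114 109 106]
 [164  73 109 116 114 116  45  43  43  42  67 115 114 114 108 102]
 [176  86 109 112 114 114  53  40  42  39  88 114 113 112 107 101]
 [184  83 102 111 112 113 114  35  38  63 113 112 112 111 107 173]
 [193 160  93 109 111 111 113 113 114 113 112 112 112 108 112 194]
 [205 189 117 100 109 110 112 110 111 112 111 110 109 107 194 198]]
165 369 378 [0.4577 0.008  0.083 ]
172 368 378 [0.4485 0.0085 0.083 ]
179 368 378 [0.4394 0.0083 0.083 ]
186 368 378 [0.4302 0.0081 0.083 ]
[156 157 156 155 156 156 155 155 146 134  79  26  26  27  24  28  26  28
  28  27]
230 147.5 [0.481  0.2064 0.035 ]
250 147.5 [0.4799 0.1769 0.035 ]
270 147.5 [0.479 0.148 0.035]
290 148.5 [0.477  0.1196 0.035 ]
310 149.5 [0.4752 0.0915 0.035 ]
400 155.5 [ 0.4679 -0.0362  0.035 ]
```

View pics/crop2.png

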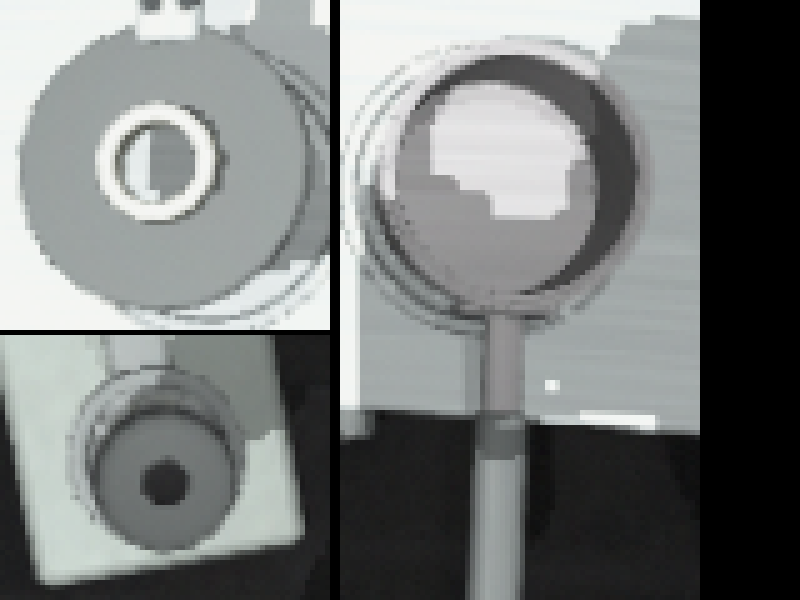

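Crop: the collar's outer circle is centred near (260.6,96.6), the cup lip near (376.4,104.6) and the handpiece's top disc near (335.5,161.7). The handle's grey bar runs from v≈155 to 195 at u≈373.

```bash
python3 - <<'E'
from h import *
import json
D=json.load(open('shots.json')); a=D['w_plate'];b=D['w_stand'];t=robot.camera_info('top')
print('G',onz(a,260.6,96.6,.121,True),onz(t,259.7-.17,208.2-.17,.121))
print('G2 in stand view', proj(b,onz(a,260.6,96.6,.121,True),True))
print('cup',onz(a,376.4,104.6,.095,True)); print('bar end',onz(a,373,195,.083,True))
print('H',onz(b,335.5,161.7,.225,True),onz(t,405+(629-430)/3,165+99/3,.225), onz(b,335.5,161.7,.125,True))
# handpiece in plate view: ~ top disc (619,164)
print(proj(a,onz(b,335.5,161.7,.225,True),True))
E
```

```text
G [0.54336766 0.14556128 0.121     ] [0.54310152 0.14500082 0.121     ]
G2 in stand view [ 72.68485377 133.46634127]
cup [0.53490263 0.0066555  0.095     ]
bar end [0.41830545 0.00782412 0.083     ]
H [ 0.48758157 -0.26085474  0.225     ] [ 0.48630735 -0.26178744  0.225     ] [ 0.47984923 -0.26346122  0.125     ]
[617.32318955 163.3819373 ]
```

The views agree to about 1 mm, so I'll grip the handle and slide the cup.

```bash
python3 - <<'E'
from h import *
import json
R=np.array([[1,0,0],[0,-1,0],[0,0,-1.]])
st=lambda: (lambda s: print(round(s['time'],2),s['ee_pos'].round(4),np.round(s['force'],2),round(s['opening'],4)))(robot.get_state())
robot.move_ptp([.445,.0082,.20],R); robot.move_linear([.445,.0082,.079],velocity=.1); st()
robot.gripper_to(.0); robot.pause(.3); st()
e=robot.get_state()['ee_pos']; 
robot.move_linear([e[0]+.0084,e[1]+.1387,e[2]],velocity=.06); robot.pause(.4); st()
ci=robot.camera_info('wrist'); save('w_slid',robot.grab_frame('wrist'))
json.dump({k:np.array(v).tolist() for k,v in ci.items()},open('slid.json','w'))
for P in ([.5433,.1453,.121],[.5433,.1453,.095]): print(proj(ci,P,True))
E
```

```text
6.78 [0.4453 0.0082 0.0795] [-0.13 -0.19  0.15] 0.0939
8.5 [0.445  0.0082 0.079 ] [-0.3   0.33 -0.9 ] 0.0007
11.37 [0.4534 0.1469 0.079 ] [-0.11  0.33 -0.11] 0.0004
[329.11650469 105.58715927]
[328.63043965 109.46149729]
```

View pics/w_slid.png

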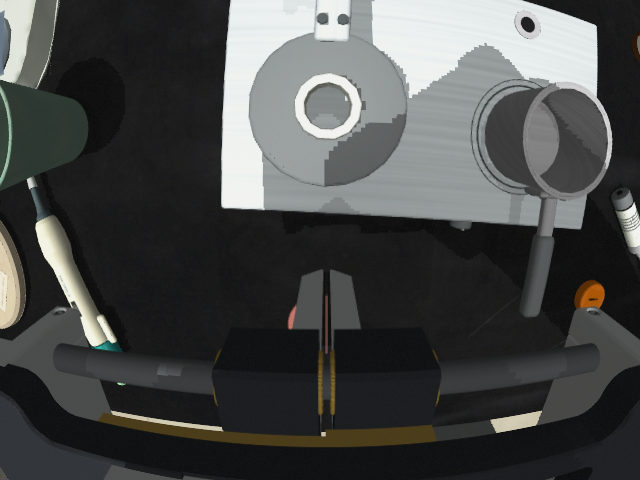

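The gripper closed to 0.4 mm, so it missed the handle. The cup is still on its ring at (568,140), and the collar at (328,106) is where I predicted. I'll work out why before trying again.

```bash
python3 - <<'E'
from h import *
import json
ci=json.load(open('slid.json'))
print('tcp,tip px',proj(ci,[.4534,.1469,.079],True),proj(ci,[.4534,.1469,.06],True))
print('bar far end',onz(ci,530,316,.083,True),'bar mid',onz(ci,538,270,.083,True),'lip',onz(ci,568,140,.095,True))
print(robot.get_state()['tool_rot'].round(3),robot.get_state()['qpos'].round(2))
a=json.load(open('shots.json'))['w_plate']
print('tri barend',tri([ray(a,373,195,True),ray(ci,530,316,True)]),'tri lip',tri([ray(a,376.4,104.6,True),ray(ci,568,140,True)]))
E
```

```text
tcp,tip px [325.59818756 271.69813051] [325.60393677 260.62366004]
bar far end [0.42002876 0.0103867  0.083     ] bar mid [0.45309612 0.01156978 0.083     ] lip [0.53582388 0.00878549 0.095     ]
[[ 1.  0.  0.]
 [ 0. -1.  0.]
 [ 0. -0. -1.]] [ 0.13  0.35 -0.6   2.05  0.27  0.81 -2.19]
tri barend [0.41752794 0.00727186 0.07855481] tri lip [0.53554738 0.00613158 0.09138767]
```

```bash
python3 - <<'E'
from h import *
import json
ci=json.load(open('slid.json'))
for dx in (-.008,0,.008,.012):
  for z in (.06,.07,.08,.09,.1): print(dx,z,proj(ci,[.4534+dx,.1469,z],True).round(1))
save('s1',robot.grab_frame('scene')); c=robot.camera_info('scene')
im=cv2.imread('pics/s1.png')
for P,col in (([.4534,.1469,.079],(0,0,255)),([.4534,.1469,.06],(0,255,0)),([.445,.0075,.083],(255,0,255)),([.418,.0075,.083],(255,255,0)),([.5433,.1453,.121],(0,255,255))):
    q=proj(c,P); print(q); cv2.circle(im,tuple(int(round(x*4)) for x in q),4,col,-1,shift=2) 
x,y=proj(c,[.4534,.1469,.08]); x=int(x);y=int(y)
cv2.imwrite('pics/s1c.png',cv2.resize(im[max(y-110,0):y+90,x-100:x+166],(798,600),interpolation=cv2.INTER_CUBIC))
E
```

```text
-0.008 0.06 [325.6 272.5]
-0.008 0.07 [325.6 278.6]
-0.008 0.08 [325.6 285.1]
-0.008 0.09 [325.6 292.2]
-0.008 0.1 [325.6 300. ]
0 0.06 [325.6 260.6]
0 0.07 [325.6 266.2]
0 0.08 [325.6 272.3]
0 0.09 [325.6 279. ]
0 0.1 [325.6 286.3]
0.008 0.06 [325.6 248.4]
0.008 0.07 [325.6 253.6]
0.008 0.08 [325.6 259.2]
0.008 0.09 [325.6 265.4]
0.008 0.1 [325.6 272.1]
0.012 0.06 [325.6 242.2]
0.012 0.07 [325.6 247.2]
0.012 0.08 [325.6 252.5]
0.012 0.09 [325.6 258.4]
0.012 0.1 [325.6 264.8]
[280.33064307 268.19582154]
[280.39306351 276.92327663]
[342.07784489 250.11197973]
[350.26541925 255.40615834]
[257.08299243 230.75294142]
```

View pics/s1c.png

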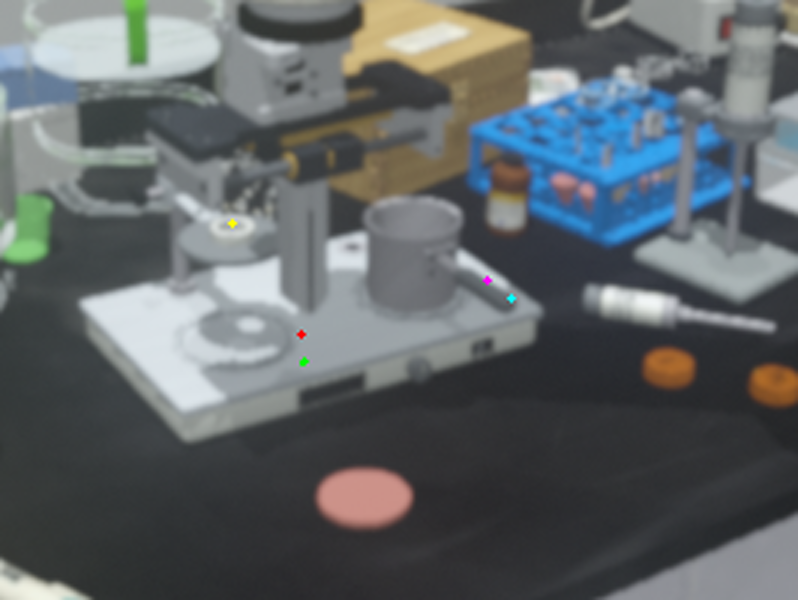

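The fingertips appear about 35 mm above the point the stated tool data predicts: green dot at crop (304,361), actual tip at about (308,312). The wrist view says the same, with the tip row at 269 giving z≈0.095. So the jaws closed above the bar. The real finger length seems to be shorter than stated, and I'll measure it by touching bare bench with the fingers closed.

The small look-alike has also toppled by itself. It was upright in w_stand and lying down in w_plate, and the gripper stayed above 0.33 m throughout.

```bash
python3 - <<'E'
from h import *
st=lambda: (lambda s: print(round(s['time'],2),s['ee_pos'].round(4),np.round(s['force'],2),round(s['opening'],4)))(robot.get_state())
robot.move_linear([.4534,.1469,.19],velocity=.2)
robot.move_linear([.42,.25,.10],velocity=.2)
robot.move_linear([.42,.25,.04],velocity=.08); st()
print(robot.move_linear([.42,.25,-.035],velocity=.025,threshold=4)); st()
E
```

```text
13.93 [0.4202 0.2502 0.0403] [0.24 0.03 1.09] 0.0004
True
16.06 [ 0.42    0.25   -0.0204] [-1.06 -1.65  8.5 ] 0.0003
```

Contact came at a reported z of −0.0204, so the true fingertips are about 39 mm nearer the flange than the stated TCP. I'll apply a −39 mm offset to the commanded z and redo the cup.

```bash
cat >> h.py <<'E'
OFF=-.0394   # commanded z = true grasp z + OFF (touch-measured)
R0=np.array([[1,0,0],[0,-1,0],[0,0,-1.]])
def st():
    s=robot.get_state(); print(round(s['time'],2),s['ee_pos'].round(4),np.round(s['force'],2),round(s['opening'],4)); return s
E
python3 - <<'E'
from h import *
import json
robot.move_linear([.42,.25,.15],velocity=.25)
robot.gripper_to(.09)
robot.move_linear([.445,.0078,.13],velocity=.25); robot.move_linear([.445,.0078,.077+OFF],velocity=.1); st()
robot.gripper_to(.0); robot.pause(.2); s=st()
if s['opening']>.01:
    e=s['ee_pos']
    robot.move_linear([e[0]+.008,e[1]+.1388,e[2]],velocity=.07); robot.pause(.4); st()
ci=robot.camera_info('wrist'); save('w_slid2',robot.grab_frame('wrist')); save('s2',robot.grab_frame('scene'))
json.dump({k:np.array(v).tolist() for k,v in ci.items()},open('slid2.json','w'))
print('collar pred',proj(ci,[.5433,.1453,.121],True),'lip pred',proj(ci,[.5433,.1453,.095],True))
a=cv2.imread('pics/w_slid2.png'); b=cv2.imread('pics/s2.png')
cv2.imwrite('pics/v2.png',np.hstack([cv2.resize(a[0:300,180:480],(400,400)),cv2.resize(b[170:320,200:350],(400,400))]))
E
```

```text
20.49 [0.4454 0.0079 0.0381] [ 0.72 -0.57  0.37] 0.0904
21.84 [0.445  0.0077 0.0376] [ 0.05 -1.45  0.06] 0.0139
24.38 [0.453  0.1464 0.0376] [ 0.09 -2.43  0.34] 0.0137
collar pred [328.96363963  94.75956275] lip pred [328.33601871 101.66278522]
```

View pics/v2.png

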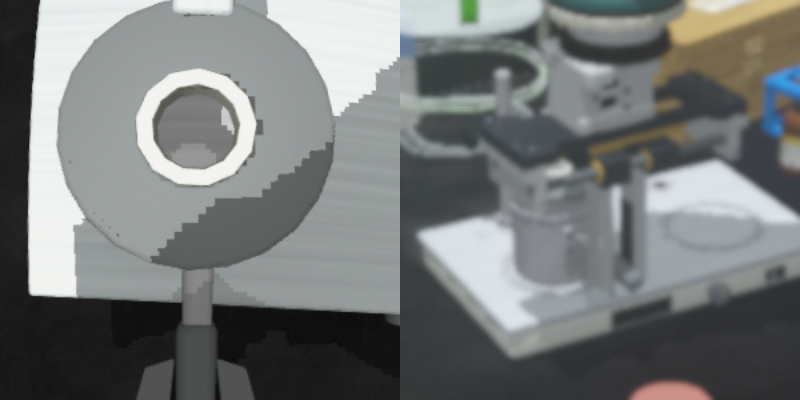

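The cup is gripped (opening 14 mm) and sits under the guard. The collar at wrist pixel (327,95.6) and the handle at (327.7) line up, and the close view refines the bore to about (0.5429,0.1460). Next I'll release the cup and take the handpiece.

```bash
python3 - <<'E'
from h import *
import json
robot.gripper_to(.06); robot.pause(.2); st()
robot.move_linear([.453,.1464,.15],velocity=.12)
ci=robot.camera_info('wrist'); save('w_cup3',robot.grab_frame('wrist'))
json.dump({k:np.array(v).tolist() for k,v in ci.items()},open('cup3.json','w'))
robot.move_linear([.453,.1464,.26],velocity=.25)
robot.gripper_to(.08)
robot.move_ptp([.487,-.2612,.27],R0); 
robot.move_linear([.487,-.2612,.187+OFF],velocity=.12); st()
robot.gripper_to(0.0); robot.pause(.2); s=st()
if s['opening']>.028:
    robot.move_linear([.487,-.2612,.342+OFF],velocity=.10); robot.pause(.3); st()
    save('s3',robot.grab_frame('scene')); save('t3',robot.grab_frame('top')); 
    print(robot.ik([.543,.146,.22+OFF],R0))
E
```

```text
25.53 [0.453  0.1465 0.0376] [-0.38  0.11 -1.47] 0.06
30.47 [ 0.4874 -0.2613  0.1483] [ 0.23 -0.09  0.96] 0.0798
31.48 [ 0.487  -0.2612  0.1476] [ 0.7   0.5  -1.06] 0.0314
33.48 [ 0.487  -0.2612  0.3025] [-0.81 -0.53 -2.81] 0.0315
[ 0.18546241  0.37195769 -0.62854284  1.76059575  0.2437018   1.08776857
 -2.09555553]
```

Held: opening 31.4 mm, and the force shows its weight. Next I'll carry it over the hole and look.

```bash
python3 - <<'E'
from h import *
import json
robot.move_linear([.543,.146,.302],velocity=.14)
robot.move_linear([.543,.146,.283],velocity=.06); robot.pause(.4); s=st()
D={}
for n in ('wrist','scene','top'):
    ci=robot.camera_info(n); im=robot.grab_frame(n); save('h_'+n,im); D[n]={k:np.array(v).tolist() for k,v in ci.items()}
json.dump(D,open('hover.json','w'))
tip=[.543,.146,.156]
for n in D: print(n,'tip',proj(D[n],tip,n=='wrist').round(1),'G',proj(D[n],[.5429,.146,.121],n=='wrist').round(1),'root',proj(D[n],[.543,.146,.261],n=='wrist').round(1))
w=cv2.imread('pics/h_wrist.png');sc=cv2.imread('pics/h_scene.png')
x,y=proj(D['wrist'],tip,True).astype(int); 
a=cv2.resize(w[max(0,y-110):max(0,y-110)+200,x-70:x+70],(420,600),interpolation=cv2.INTER_CUBIC); print('w0',x-70,max(0,y-110))
x,y=proj(D['scene'],tip).astype(int); b=cv2.resize(sc[y-75:y+45,x-38:x+38],(380,600),interpolation=cv2.INTER_CUBIC); print('s0',x-38,y-75)
cv2.imwrite('pics/v3.png',np.hstack([a,b]))
E
```

```text
37.52 [0.543  0.146  0.2831] [-0.11  0.26 -3.46] 0.0316
wrist tip [325.7 220.4] G [325.7 212.3] root [325.7 259. ]
scene tip [256.4 214.6] G [256.9 230.9] root [255.1 163.2]
top tip [257.3 203.9] G [259.1 208.2] root [251.4 189.7]
w0 255 110
s0 218 139
```

View pics/v3.png

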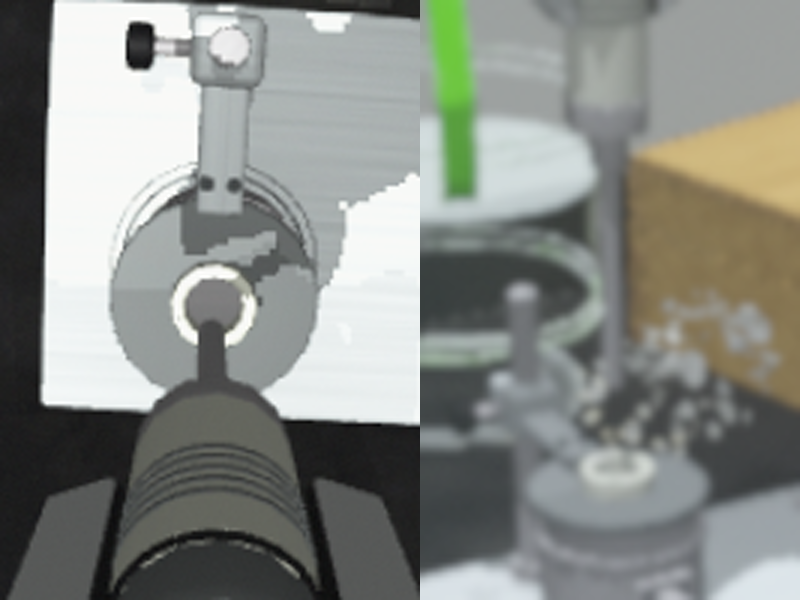

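Wrist view: collar centre (325.8,211.5) against a predicted (325.7,212.3), and the horn axis enters at u≈325. Scene view: horn and collar share column 257, and the horn's root is at 255 as predicted for an upright horn. It is aligned, so I'll lower it 20 mm into the hole and check there, with the cup view alongside.

```bash
python3 - <<'E'
from h import *
import json
robot.move_linear([.543,.146,.228],velocity=.03,threshold=2.5); robot.pause(.4); s=st()
ci=robot.camera_info('wrist'); save('i_wrist',robot.grab_frame('wrist')); cs=robot.camera_info('scene'); save('i_scene',robot.grab_frame('scene'))
c3=json.load(open('cup3.json'))
print('G',proj(ci,[.543,.146,.121],True).round(2),'horn +x edge at collar',proj(ci,[.547,.146,.121],True).round(2),'collar +-x',proj(ci,[.5575,.146,.121],True).round(2),proj(ci,[.5285,.146,.121],True).round(2))
print('lip in cup3',proj(c3,[.543,.146,.095],True).round(1),'lip sides',[proj(c3,[.543+a,.146+b,.095],True).round(1) for a,b in((0,.0345),(0,-.0345),(-.0345,0))],'cup base sides',[proj(c3,[.543,.146+b,.05],True).round(1) for b in(.033,-.033)])
w=cv2.imread('pics/i_wrist.png');c=cv2.imread('pics/w_cup3.png');sc=cv2.imread('pics/i_scene.png')
x,y=proj(ci,[.543,.146,.121],True).astype(int); print('w0',x-25,y-30)
a=cv2.resize(w[y-30:y+45,x-25:x+25],(400,600),interpolation=cv2.INTER_NEAREST)
x,y=proj(c3,[.51,.146,.07],True).astype(int); print('c0',x-80,y-60)
b=cv2.resize(c[y-60:y+60,x-80:x+80],(400,300),interpolation=cv2.INTER_CUBIC)
x,y=proj(cs,[.543,.146,.12]).astype(int); print('s0',x-40,y-35)
d=cv2.resize(sc[y-35:y+25,x-40:x+40],(400,300),interpolation=cv2.INTER_CUBIC)
cv2.imwrite('pics/v4.png',np.hstack([a,np.vstack([b,d])]))
E
```

```text
40.06 [0.543 0.146 0.228] [-0.15 -0.41 -2.33] 0.0316
G [325.64 225.81] horn +x edge at collar [325.63 221.25] collar +-x [325.62 209.15] [325.66 242.11]
lip in cup3 [325.8 115.1] lip sides [array([274.8, 115.9]), array([376.8, 115.8]), array([325.9, 165.5])] cup base sides [array([284.3, 118.2]), array([367.2, 118.1])]
w0 300 195
c0 245 100
s0 216 196
```

View pics/v4.png

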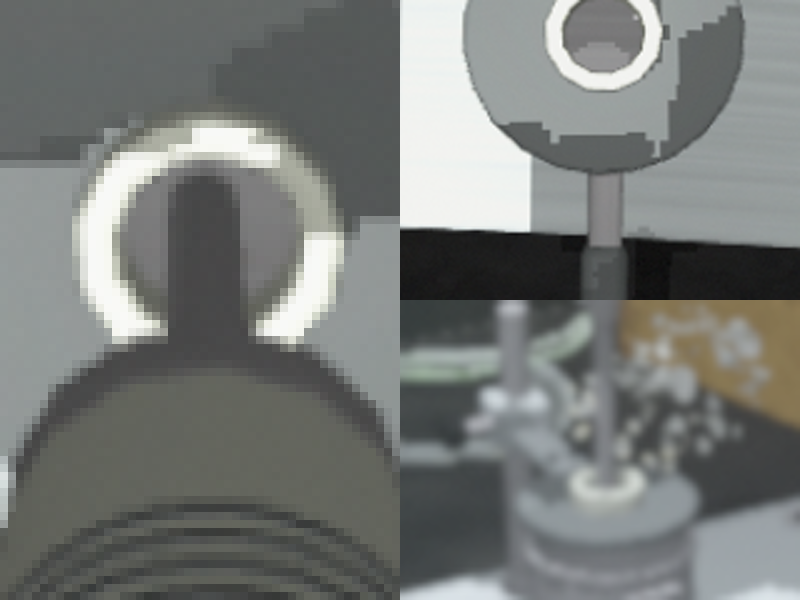

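Inside the hole: collar centred at u=325.6 (predicted 325.6), horn at about 325.1. Both views put the horn about 0.7 mm towards +x and 0.3 mm towards +y, well clear of the wall. I'll correct that and check the cup's x from the start of the handle bar (w_cup3 row ≈197.5). Then I'll lower to the final depth.

```bash
python3 - <<'E'
from h import *
import json
c3=json.load(open('cup3.json'))
print('cup from bar start', onz(c3,326.5,197.5,.083,True)+[.06,0,0])
robot.move_linear([.5423,.1457,.228],velocity=.02)
print(robot.move_linear([.5423,.1457,.181],velocity=.03,threshold=2.5)); robot.pause(.6); s=st()
ci=robot.camera_info('wrist'); save('f_wrist',robot.grab_frame('wrist')); cs=robot.camera_info('scene'); save('f_scene',robot.grab_frame('scene'));
w=cv2.imread('pics/f_wrist.png');sc=cv2.imread('pics/f_scene.png')
x,y=proj(ci,[.543,.146,.121],True).astype(int); print('w0',x-30,y-40,proj(ci,[.543,.146,.121],True), proj(ci,[.547,.146,.121],True))
a=cv2.resize(w[y-40:y+50,x-30:x+30],(400,600),interpolation=cv2.INTER_NEAREST)
x,y=proj(cs,[.543,.146,.12]).astype(int); print('s0',x-30,y-60)
d=cv2.resize(sc[y-60:y+30,x-30:x+30],(400,600),interpolation=cv2.INTER_CUBIC)
cv2.imwrite('pics/v5.png',np.hstack([a,d]))
E
```

```text
cup from bar start [0.54409011 0.1455491  0.083     ]
False
42.73 [0.5423 0.1457 0.181 ] [ 0.44 -0.54 -2.24] 0.0313
w0 295 200 [325.22032871 240.79456108] [325.21094001 235.51900616]
s0 226 171
```

View pics/v5.png

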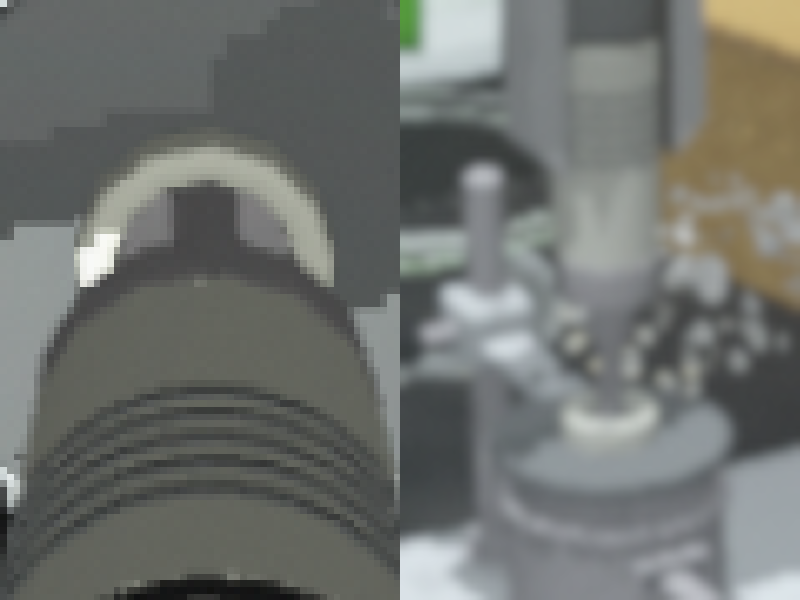

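The horn is centred in both final views: wrist crop collar centre 205, horn 206.5; scene crop both at column 610. There was no contact force on the way down, and the cup measures about 1 mm from the hole's axis. Handing in.

```bash
python3 - <<'E'
from h import *
s=st(); print(np.abs(s['joint_vel']).max()); print(robot.sign_off())
E
```

```text
42.83 [0.5423 0.1457 0.181 ] [ 0.02  0.65 -2.8 ] 0.0315
0.002235580141978597
the job is handed in; nothing more can be done
None
```

I slid the cup by its handle to the ring under the guard. Then I lifted the larger handpiece from its stand, lowered its horn through the hole, and handed in at 42.8 s still holding it there. The hand-in reports no verdict.

**Last checks**
- **Horn:** it was centred in the hole to within about 0.5 mm in the wrist view, and in line with the collar in the scene view.
- **Depth:** the tip should be about 15 mm above the cup's floor. I worked this out from where I gripped the handpiece and did not see it directly.
- **Contact:** the descent never reached the 2.5 N force stop, and the arm was at rest at hand-in.
- **Cup:** the handle put its centre about 1 mm from the hole's axis. I measured this before inserting the horn and could not see the cup's centre directly afterwards.

**What failed or disagreed**
- **First grasp missed:** the jaws closed above the handle because the real fingertips sit about 39 mm nearer the flange than the stated TCP. I measured this by touching the bench and corrected every later height.
- **Look-alike fell over:** the smaller handpiece was upright in the early pictures and lying down in later ones, with the gripper well above it throughout. It was not one of the listed bystanders.
- **Camera disagreement:** the scene camera sat about 1.5 pixels lower than the others, so I relied on relative positions within each view.

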